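# Refit the rolling mill's adjusting lever and close the rolls

## Task

The adjusting lever has been taken off the jeweller's rolling mill. Fit it back on the splined shaft on top of the mill, arm over the white line, fully home on the collar; then use it to wind the shaft clockwise (seen from above) until the rolls are shut, with the white line at the red mark. Leave the lever on the shaft and let go, and leave the tools and the sheet on the bench where they lie.

Things in the scene. Friction and masses are not known exactly. Their poses are not given: they have to be found in the camera images.
- mill: Green bench rolling mill, bolted down. Origin: on the bench under the adjusting shaft; z up, -x its front, y along the rolls. Base 150 x 200 mm; bridge 92 (x) x 156 (y) mm, top at 207 mm, red zero mark at its front edge. On it three gears in a row along y at 0 and +-58 mm, 62 mm across, tops at 221 mm (outer screw ends 227 mm). Gear case and drive crank on the +y side, below 150 mm.
- adjuster (a joint): Turn of the adjusting shaft and middle gear, rad, growing clockwise seen from above. Starts between 0 and 0.5; the rolls are shut, against a hard stop, at 1.4. Stiff (about 0.3 N m of friction, some 3 N at the lever's handgrip); stays where it is left.
- shaft_seat (a point): Centre of the top of the shaft's collar (38 mm across, 233 mm above the bench), on which the lever's boss comes to rest. Turns with the shaft: z up along its axis, x level along the white line painted on the middle gear and the shaft's end. When the rolls are shut, x points along the mill's -x, at the red mark.
- shaft_end (a point): Top of the splined shaft, 25 mm above shaft_seat, same axes. Core 19 mm across with a 4 mm chamfer at the top. Five round-ended splines 5 mm wide, to 26 mm across, rising 20.5 mm above the collar, at 60, 120, 180, 240 and 300 deg from x. The one on x is left out, so the lever goes on in one direction only: arm along x.
- lever: The loose adjusting lever, 0.23 to 0.38 kg, at first flat on the bench right of the mill. Origin: centre of the boss's underside; z up along the bore, x along the arm. Arm: bar 14 mm wide, 10 mm thick, underside level with the boss's, ending 107 mm from the bore's axis; a rib rises to 18 mm as far as x = 36 mm. Round counterweight, 22 mm across, 14 mm high, at x = -28 mm. Balance point at x = 11 mm.
- lever_boss (a point): Top centre of the lever's hexagonal steel boss, 28 mm above the lever's origin, same axes. Boss 40 mm across flats, 28 mm high; two flats, 23 mm long, face +-y. The splined bore goes right through, with about 1.2 mm clearance all round on the shaft and about 6 deg of play; its groove on the arm's side (x) is filled, to match the shaft's missing spline.
- lever_grip (a point): Middle of the lever's upright black handgrip, a fixed round post 22 mm across, from 10 to 58 mm above the lever's underside, 95 mm from the bore's axis along x. This point is 36 mm above the underside; axes as the lever's.
- plate: Bystander: bare aluminium sheet blank 100 x 100 x 4 mm with a hole at each corner, flat on the bench. Origin: centre of its underside.
- saw: Bystander: jeweller's saw with a steel frame and wooden handle, lying flat, 270 mm long, 95 mm wide, 22 mm high. Origin: on the bench at the middle of the blade; -x to the handle's end (191 mm), +x to the tip (86 mm), frame's back on +y.
- file: Bystander: flat file with a black handle, lying flat, 290 mm long, 20 mm wide, 20 mm high at the handle. Origin: on the bench 50 mm from the handle's front end; blade along +x (140 mm), handle to -x (150 mm).
- pen: Bystander: white marker pen with a black cap, lying flat, 135 mm long, 12 mm thick, does not roll. Origin: under its middle; x along it.
Things that resemble listed ones, but are neither listed nor needed, are in the scene too. Several things look just like the lever: the one meant starts nearest to the robot's base.

How it is judged:
By the outcome, as a careful person would: the job done as asked, in the order asked, and still so for the second after the job is handed in, with the robot touching nothing.
It also fails if it takes over 64 s, if anything falls off the work surface, if the arm or the gripper's body presses on something with over 40 N, if the wrist force passes 120 N, or if a joint passes its speed limit or range.

## Robot

A 6-joint arm with a two-finger parallel gripper is mounted at the origin on the work surface. World frame = base frame: x ahead of the robot, y to its left, z up, the work surface at z = 0. Lengths are in mm, angles in rad, forces in N, time in s.
With the tool pointing down it reaches from about 350 to 775 mm from the base axis. Payload 7.3 kg.
Tool frame: the origin (TCP) lies midway between the tips of the shut fingers; the grasp point (between the pads) lies 19 mm behind it (bot.tcp_to_grasp is the distance from the TCP to the grasp point, in mm); z points along the fingers, y is the line along which they close (so a half turn about z gives the same grasp; the last joint's range is limited). The gripper opens to 92 mm and grips with 3 to 60 N. Pads are 19 mm wide; open, the fingers measure 130 mm over their backs; the gripper's body (75 mm by 190 mm) begins 47 mm behind the grasp point.
Start: joints at [-1.387, 0.342, 1.524, -0, 1.275, -0.146], TCP at [170.046, -496.721, 198.341] pointing down, gripper open.
Joint ranges: [-2.53, 2.53], [-0.77, 2.02], [0.04, 2.7], [-1, 4.14], [0.28, 2.66], [-3.11, 3.11]. Speed limits (rad/s): [2.57, 2.57, 3.14, 3.14, 3.14, 3.14].

## Interface

Orientations are given as [roll, pitch, yaw] about the fixed x, y, z axes, in that order (R = Rz(yaw) Ry(pitch) Rx(roll)).
In Python, from plant import bot, viewer gives the robot as it stands. The module is installed in compiled form; this text tells all that it offers.
- The arm moves only by the shell command python3 -m handwheel 'ROWS'. ROWS is text: rows parted by semicolons, each of 7 numbers parted by spaces: the shift along the tool's x, y, z scaled (see below), then the turn, a rotation vector about the tool's x, y, z scaled (see below), then the opening, from -1 (shut) to 1 (fully open), so that 0 is half open. In form: tx ty tz rx ry rz gripper; .... A call has 1 to 8 rows; each row is the pose to reach, as a shift and turn from the pose commanded when the call began, along the tool's axes at that moment, turning the shorter way round; what a row does not reach only later rows make up. The controller multiplies each number of a shift by 10 cm and each number of a turn by pi rad. A row lasts 1/12 s, in which the tool goes at most 41.7 mm and 7.16 degrees, less where a joint would pass 70% of its speed; a pose out of reach is approached as far as the arm can. A call with a number of a shift or a turn outside -1 to 1 is refused whole. A call with a gripper value outside its range is refused whole. The fingers move at their own pace and stop on an object; the grip force is fixed at half the most. Time passes only in rows, so rows that repeat a pose let the fingers close. It gives the time, the measured TCP pose, the force, the opening and the grip force at its end, in the units of the state.
- bot.get_obs(): the state, without advancing time (a new reading comes with each control period).
- viewer.capture(name): name is "side" or "top"; returns a dict with "frame" (384x512x3 uint8, red, green, blue), "fov_y" (degrees; the focal length in pixels is half the picture's height over the tangent of half this angle, whatever the lens; pixels are square), "cx", "cy" (the principal point, pixels), "T" (4x4, takes a point from camera to world coordinates). Camera axes: x right, y down, z forward; pixel columns grow to the right and rows downward; lengths in mm; the calibration is good to about 2 mm. A picture is of the moment at which its call begins. There is no depth.
- bot.close_job(): hands the job in; it is judged then, once.
Trained networks look in a picture, given as the dict that the camera call returned (one of the last four; its "shot" number tells which), for a name from the list of things; names that differ only in an ending like _2 or _b are one class to them, and where a whole thing is asked for, a point or a joint stands for the part that bears it (a point fixed in the world has none). Each returns a list of dicts, best first, with "score" (0 to 1); they miss things now and then, are a little off and sometimes report something else, mostly with a low value. They report only what shows in the picture. A call takes as long as a camera call. They do not tell look-alikes from the thing itself.
- viewer.recognise(target, picture): "centre" ([column, row] in pixels, amid what is visible of it).
- viewer.cut_out(target, picture): "pixels" (384x512 bool, what is visible of it) and "centre" ([column, row] in pixels, amid what is visible of it).
The state is a dict: "time": time; "joint_positions": joint angles; "dq": joint speeds; "tau": joint torques, N m; "tool_pos": TCP position; "tcp_rot": TCP orientation; "contact_force": force on the tool from outside, world axes, zero at the start; "moment": the same for the moment, N m; "grip_width": finger opening in mm; "finger_force": force on a finger pad.
Only numpy, scipy, OpenCV 4.12 (cv2) and the standard library are available. Lean on these libraries where they do the work, as an engineer would, in place of code of your own. Each camera call takes 0.05 s, during which the arm holds its last target. There are 200 camera calls.

## Working session

There is one attempt and no reset: what is moved stays moved. The work goes in short steps, Python scripts to look and compute and a shell command to move; the robot and the scene stay as the last step left them, time stands still between calls to the robot, and variables do not carry over. Pictures are saved under pics/ and viewed, at most 10 in all, crops included, and the job is handed in when it is done.

```bash
mkdir -p pics; python3 - <<'E'
from plant import bot, viewer
import cv2,numpy as np
print(bot.get_obs())
ims=[]
for n in ("side","top"):
    p=viewer.capture(n); ims.append(p["frame"])
    print(n,p["fov_y"],p["cx"],p["cy"],np.round(p["T"],3).tolist())
    cv2.imwrite(f"pics/{n}0.png",cv2.resize(p["frame"][:,:,::-1],(800,600),interpolation=cv2.INTER_CUBIC))
    for t in ("lever","lever_grip","lever_boss","shaft_end","mill","shaft_seat"):
        print(t,[(np.round(d["centre"]).tolist(),round(d["score"],2)) for d in viewer.recognise(t,p)])
E
```

```text
{'time': 0.0, 'joint_positions': array([-1.38695879e+00,  3.42732755e-01,  1.52503836e+00, -5.68735863e-06,
        1.27538449e+00, -1.46027564e-01]), 'dq': array([-1.49012554e-04,  7.10021398e-04,  1.99167281e-05, -3.09714441e-05,
       -5.22804660e-04, -3.95082091e-06]), 'tau': array([ 6.68747853e-04, -4.31236446e+01, -2.44218725e+01,  7.16781802e-02,
        5.58944349e-02, -1.18532730e-04]), 'tool_pos': array([ 169.97666256, -496.23887425,  197.63234149]), 'tcp_rot': array([-3.14004555e+00, -2.22042030e-04,  3.29866587e-01]), 'contact_force': array([0.03330722, 1.11068022, 0.02075724]), 'moment': array([-0.01379858,  0.03389797, -0.01631258]), 'finger_force': 0.0, 'grip_width': 91.73314747606759}
side 53.5414015431078 256.1280045923037 195.66944967086317 [[-0.933, -0.257, 0.253, 312.121], [-0.361, 0.65, -0.669, 590.39], [0.007, -0.715, -0.699, 859.606], [0.0, 0.0, 0.0, 1.0]]
lever [([292.0, 202.0], 0.84), ([152.0, 251.0], 0.8), ([308.0, 161.0], 0.72), ([229.0, 232.0], 0.4)]
lever_grip [([154.0, 252.0], 0.68), ([292.0, 208.0], 0.61), ([305.0, 160.0], 0.53)]
lever_boss [([153.0, 253.0], 0.84), ([309.0, 163.0], 0.72), ([292.0, 204.0], 0.59)]
shaft_end [([231.0, 233.0], 0.81)]
mill [([228.0, 274.0], 0.71)]
shaft_seat [([232.0, 234.0], 0.59)]
top 48.02296674985034 252.9893733148116 198.80712010830857 [[0.026, -0.998, 0.051, 502.377], [-1.0, -0.025, 0.011, -92.537], [-0.01, -0.051, -0.999, 1318.044], [0.0, 0.0, 0.0, 1.0]]
lever [([303.0, 216.0], 0.77), ([199.0, 121.0], 0.77)]
lever_grip [([377.0, 216.0], 0.71), ([301.0, 218.0], 0.56), ([199.0, 126.0], 0.54)]
lever_boss [([201.0, 117.0], 0.86), ([302.0, 218.0], 0.8), ([376.0, 214.0], 0.75)]
shaft_end [([177.0, 196.0], 0.67)]
mill [([180.0, 197.0], 0.81)]
shaft_seat [([176.0, 198.0], 0.72)]
```

View pics/side0.png

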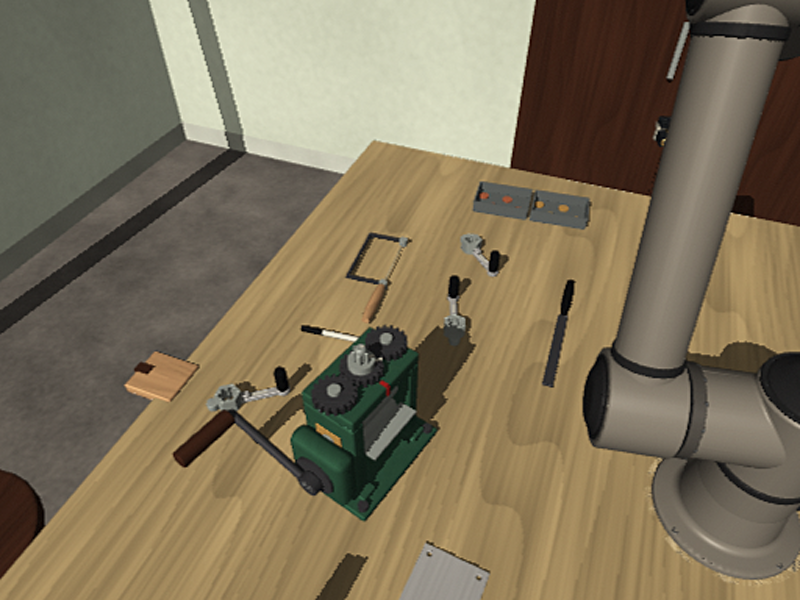

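View pics/top0.png

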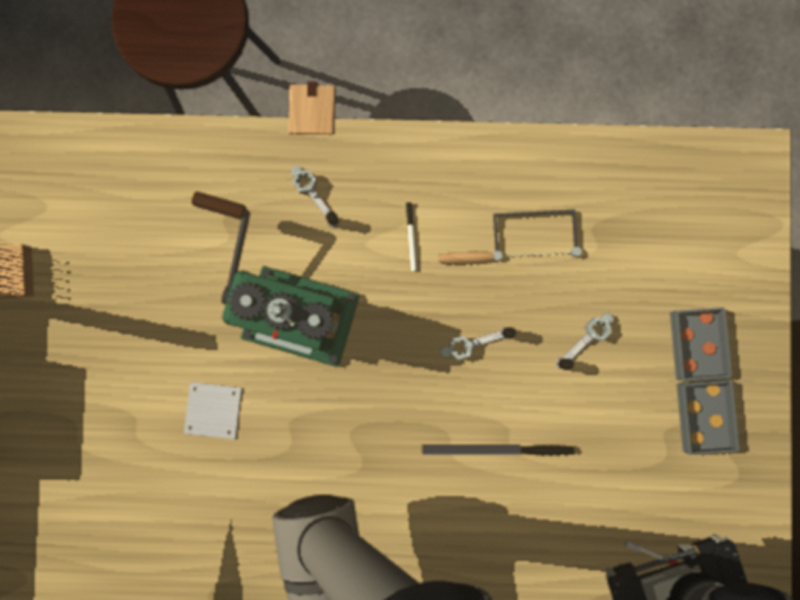

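Side view: mill with a lever just right of it (side px ≈292,202 in native pixels). Top view: the candidates are at native (302,217) and (376,215), with a third behind the mill. The mill shaft is at top px ≈(178,197). Next I'll localise these and zoom in.

```bash
cat > h.py <<'E'
import numpy as np,cv2
from plant import bot,viewer
def f(p): return 192/np.tan(np.radians(p["fov_y"]/2))
def ray(p,uv):
    d=np.array([(uv[0]-p["cx"])/f(p),(uv[1]-p["cy"])/f(p),1.]); T=np.array(p["T"]); return T[:3,3],T[:3,:3]@d
def onz(p,uv,z):
    o,d=ray(p,uv); return o+d*(z-o[2])/d[2]
def proj(p,X):
    T=np.array(p["T"]); c=(np.atleast_2d(X)-T[:3,3])@T[:3,:3]; return c[:,:2]/c[:,2:]*f(p)+[p["cx"],p["cy"]]
def crop(p,c,w,h,s):
    x,y=int(c[0]-w/2),int(c[1]-h/2)
    im=cv2.resize(p["frame"][y:y+h,x:x+w,::-1],None,fx=s,fy=s,interpolation=cv2.INTER_CUBIC)
    for i in range(0,w,10):
        cv2.putText(im,str(x+i),(i*s,8),0,.3,(0,255,255),1); cv2.line(im,(i*s,10),(i*s,14),(0,255,255),1)
    for j in range(10,h,10): cv2.putText(im,str(y+j),(0,j*s+4),0,.3,(0,255,255),1)
    return im
E
python3 - <<'E'
from h import *
t=viewer.capture("top"); s=viewer.capture("side")
for uv in ((302,217),(376,215),(200,120)): print("lever",np.round(onz(t,uv,15)), np.linalg.norm(onz(t,uv,15)[:2]))
for uv in ((292,202),(308,161),(152,251)): print("side",np.round(onz(s,uv,15)))
print("shaft",onz(t,(178,197),250),onz(s,(231,232),250))
a=crop(t,(180,200),66,50,6);b=crop(s,(232,232),66,50,6)
c=crop(t,(308,217),66,50,6);d=crop(s,(292,195),66,50,6)
cv2.imwrite("pics/z1.png",np.vstack([np.hstack([a,b]),np.hstack([c,d])]))
E
```

```text
lever [ 518. -227.   15.] 565.3459485690217
lever [ 529. -450.   15.] 694.7185313513339
lever [806.  90.  15.] 811.1175034875507
side [ 504. -233.   15.]
side [ 512. -447.   15.]
side [806.  91.  15.]
shaft [556.59776216 105.87287479 250.        ] [542.72560971 127.54541656 250.        ]
```

View pics/z1.png

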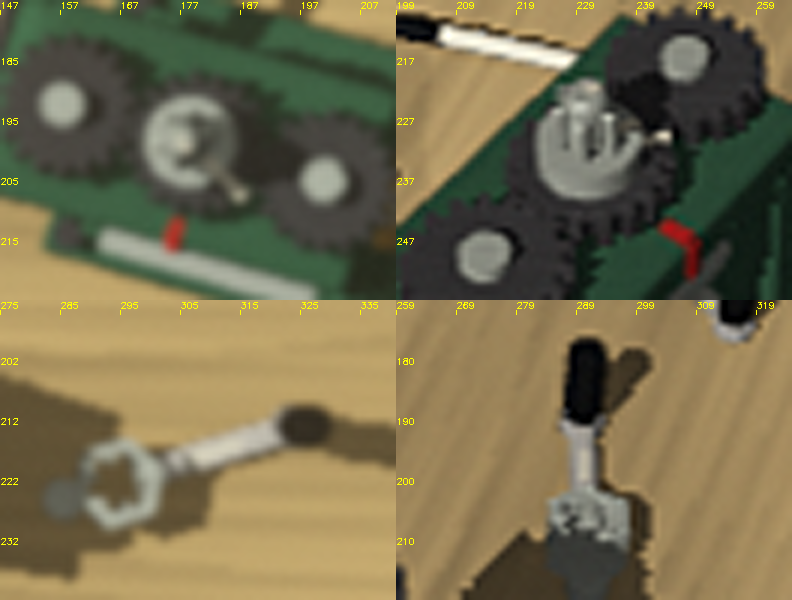

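Crops: the white line runs to the front right of the gear, ending at top (187,207.5) and side (243.3,229.8). The outer screws are at top (157.3,192.3)/(200.8,205.2). The lever's boss is at top (295.5,222.7) and its grip at (325.5,213).

```bash
python3 - <<'E'
from h import *
t=viewer.capture("top"); s=viewer.capture("side")
P={}
for n,uv,sv,z in (("scrL",(157.3,192.3),(213.8,249.8),227),("scrR",(200.8,205.2),(247.2,216.7),227),("end",None,(229.7,222.3),258),("collar",(178.7,198.7),None,233),("line",(187,207.5),(243.3,229.8),221),("boss",(295.5,222.7),(291.3,205.3),28),("grip",(325.5,213),(291,177.5),58),("cw",(285.8,225.3),None,14)):
    a=onz(t,uv,z)[:2] if uv else None; b=onz(s,sv,z)[:2] if sv else None
    P[n]=(a,b); print(n,a,b)
for i in (0,1):
    d=P["scrL"][i]-P["scrR"][i]; m=(P["scrL"][i]+P["scrR"][i])/2
    print("mid",m,"sep",np.linalg.norm(d),"yaw mill",np.degrees(np.arctan2(*d[::-1]))-90)
    l=P["line"][i]-m; print("line r",np.linalg.norm(l),np.degrees(np.arctan2(l[1],l[0])))
    g=P["grip"][i]-P["boss"][i]; print("lever",np.linalg.norm(g),np.degrees(np.arctan2(g[1],g[0])))
E
```

```text
scrL [568.38607642 163.26542241] [565.11037652 167.19537393]
scrR [538.42283725  51.5168591 ] [535.70111515  55.64714823]
end None [553.0450625  110.21991498]
collar [553.20880394 107.11080645] None
line [531.85373399  87.34203638] [531.10893217  89.847109  ]
boss [ 499.99124284 -206.9020379 ] [ 498.67421503 -205.57999096]
grip [ 530.57342926 -291.07306114] [ 529.65152406 -294.16564566]
cw [ 491.37186992 -179.0698983 ] None
mid [553.40445684 107.39114075] sep 115.69588197318328 yaw mill -15.009711464291541
line r 29.43467753018919 -137.0672937429771
lever 89.55462734831394 -70.03220075701215
mid [550.40574583 111.42126108] sep 115.35992073642106 yaw mill -14.769723348023064
line r 28.944965981411876 -131.81076552129093
lever 93.8456812766826 -70.72589884191966
```

```bash
R="python3 -m handwheel"; $R '1 -.42 0 0 0 0 1;1 -.42 0 0 0 0 1;1 -.42 0 0 0 0 1'; $R '1 -.42 0 0 0 0 1;1 -.42 0 0 0 0 1;1 -.42 0 0 0 0 1'; $R '1 -.42 0 0 0 0 1;1 -.42 0 0 0 0 1;1 -.42 0 0 0 0 1'; $R '1 -.42 .5 0 0 0 1;1 -.42 .5 0 0 0 1;1 -.42 .5 0 0 0 1;1 -.42 .5 0 0 0 1'; $R '0 0 0 0 0 -.25 1;0 0 0 0 0 -.25 1;0 0 0 0 0 -.25 1;0 0 0 0 0 -.25 1;0 0 0 0 0 -.25 1;0 0 0 0 0 -.25 1;0 0 0 0 0 -.25 1'; $R '0 0 0 0 0 -.25 1;0 0 0 0 0 -.25 1;0 0 0 0 0 -.25 1;0 0 0 0 0 -.25 1;0 0 0 0 0 -.25 1;0 0 0 0 0 -.25 1;0 0 0 0 0 -.25 1;0 0 0 0 0 -.25 1'
```

```text
time: 1.15
tool_pos: [252.6, -422.4, 198.2]
tcp_rot: [-3.141, -0.001, 0.33]
contact_force: [0.5, 0.4, -0.2]
grip_width: 92.0
finger_force: 0.0
time: 1.4
tool_pos: [334.1, -349.9, 198.5]
tcp_rot: [-3.141, -0.001, 0.331]
contact_force: [-0.8, -0.5, 0.6]
grip_width: 91.7
finger_force: 0.0
time: 1.65
tool_pos: [415.3, -277.7, 198.5]
tcp_rot: [-3.141, -0.001, 0.331]
contact_force: [-0.2, 0.2, 0.7]
grip_width: 92.0
finger_force: 0.0
time: 1.98
tool_pos: [496.0, -203.5, 145.2]
tcp_rot: [-3.137, 0.001, 0.334]
contact_force: [-1.4, -0.0, -0.9]
grip_width: 91.9
finger_force: 0.0
time: 2.57
tool_pos: [493.9, -208.6, 148.5]
tcp_rot: [3.141, 0.0, 1.122]
contact_force: [0.8, 0.7, 0.8]
grip_width: 91.5
finger_force: 0.0
time: 3.23
tool_pos: [493.9, -208.6, 148.5]
tcp_rot: [3.142, 0.0, 1.902]
contact_force: [-0.4, -0.2, 0.4]
grip_width: 91.6
finger_force: 0.0
```

```bash
R="python3 -m handwheel"; $R '0 .06 .72 0 0 0 1;0 .06 .72 0 0 0 1;0 .06 .72 0 0 0 1'; $R '0 0 .36 0 0 0 1;0 0 .72 0 0 0 1;0 0 .72 0 0 0 1;0 0 .72 0 0 0 1';  python3 - <<'E'
from h import *
t=viewer.capture("top"); s=viewer.capture("side")
cv2.imwrite("pics/z2.png",np.hstack([crop(t,(308,217),66,60,6),crop(s,(292,195),66,60,6)]))
E
```

```text
time: 3.48
tool_pos: [496.5, -204.5, 71.3]
tcp_rot: [-3.135, -0.007, 1.899]
contact_force: [-1.5, 0.7, -0.2]
grip_width: 91.6
finger_force: 0.0
time: 3.82
tool_pos: [499.2, -206.2, 4.6]
tcp_rot: [-3.14, -0.002, 1.9]
contact_force: [1.0, 0.0, 0.5]
grip_width: 91.7
finger_force: 0.0
```

View pics/z2.png

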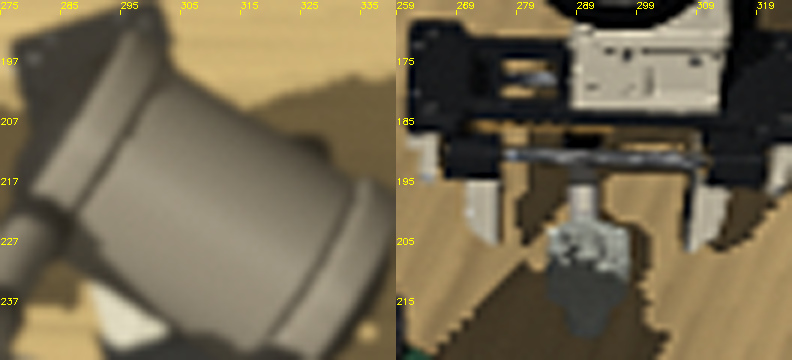

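The side view shows the fingers straddling the boss, with the tips at about row 205. I'll close and lift a little.

```bash
R="python3 -m handwheel"; $R '0 0 0 0 0 0 -1;0 0 0 0 0 0 -1;0 0 0 0 0 0 -1;0 0 0 0 0 0 -1;0 0 0 0 0 0 -1;0 0 0 0 0 0 -1;0 0 0 0 0 0 -1;0 0 0 0 0 0 -1'; $R '0 0 0 0 0 0 -1;0 0 0 0 0 0 -1;0 0 0 0 0 0 -1;0 0 -.2 0 0 0 -1;0 0 -.4 0 0 0 -1;0 0 -.7 0 0 0 -1;0 0 -1 0 0 0 -1;0 0 -1 0 0 0 -1'
```

```text
time: 4.58
tool_pos: [499.7, -206.3, 4.3]
tcp_rot: [-3.141, -0.0, 1.901]
contact_force: [0.6, -0.5, 0.3]
grip_width: 43.1
finger_force: 0.0
time: 5.25
tool_pos: [502.8, -208.0, 109.9]
tcp_rot: [3.135, 0.008, 1.901]
contact_force: [0.9, -0.4, 0.2]
grip_width: 0.5
finger_force: 0.0
```

```bash
python3 - <<'E'
from h import *
print(bot.get_obs()["tool_pos"])
t=viewer.capture("top"); s=viewer.capture("side")
cv2.imwrite("pics/z3.png",np.hstack([crop(t,(308,217),66,90,6),crop(s,(292,195),66,90,6)]))
E
```

```text
[ 502.75923228 -207.96410853  109.94921658]
```

View pics/z3.png

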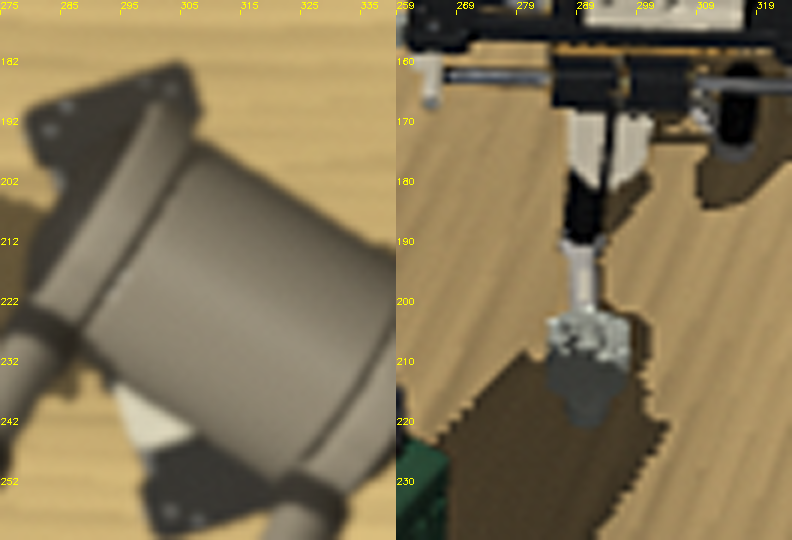

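The gripper came up empty and the lever is still in place, with its boss at side ≈(292,205). I'll check where the TCP projects compared with where the fingertips appear.

```bash
python3 - <<'E'
from h import *
t=viewer.capture("top"); s=viewer.capture("side")
print(bot.get_obs()["tool_pos"],bot.get_obs()["time"])
print("tcp now",proj(s,bot.get_obs()["tool_pos"]),proj(t,bot.get_obs()["tool_pos"]))
y=np.array([.946,.326,0])
for d in (-46,46): print("open tips at low pose",proj(s,np.array([499.2,-206.2,4.6])+d*y))
print("boss base/top", proj(s,[[499.5,-206,0],[499.5,-206,28]]),proj(t,[[499.5,-206,0],[499.5,-206,28]]))
for n in ("lever","lever_boss"):
  for p in (s,t):
    for d in viewer.cut_out(n,p): print(n,d["centre"],d["score"],d["pixels"].sum(), [ (a.min(),a.max()) for a in np.nonzero(d["pixels"])])
E
```

```text
[ 499.08194727 -205.92184655  103.38878394] 5.45
tcp now [[293.06283093 187.13277404]] [[297.52248277 223.12635285]]
open tips at low pose [[305.55805966 210.87556842]]
open tips at low pose [[275.77457881 209.91576878]]
boss base/top [[290.43709993 211.43306408]
 [291.08248339 205.13686859]] [[294.38682074 222.81533641]
 [295.19422626 222.85685722]]
lever [290.3, 205.8] 0.91 345 [(np.int64(180), np.int64(220)), (np.int64(284), np.int64(297))]
lever [154.9, 252.5] 0.7 502 [(np.int64(236), np.int64(261)), (np.int64(134), np.int64(184))]
lever [315.4, 168.2] 0.5 119 [(np.int64(160), np.int64(176)), (np.int64(309), np.int64(320))]
lever [374.3, 214.5] 0.9 338 [(np.int64(201), np.int64(235)), (np.int64(356), np.int64(390))]
lever [198.9, 121.7] 0.78 334 [(np.int64(106), np.int64(144)), (np.int64(186), np.int64(216))]
lever_boss [151.6, 253.8] 0.73 540 [(np.int64(236), np.int64(262)), (np.int64(133), np.int64(185))]
lever_boss [290.7, 206.6] 0.65 342 [(np.int64(180), np.int64(220)), (np.int64(284), np.int64(296))]
lever_boss [230.7, 234.6] 0.54 558 [(np.int64(220), np.int64(245)), (np.int64(217), np.int64(246))]
lever_boss [313.9, 170.5] 0.41 99 [(np.int64(160), np.int64(176)), (np.int64(309), np.int64(320))]
lever_boss [377.4, 214.0] 0.72 292 [(np.int64(200), np.int64(234)), (np.int64(356), np.int64(390))]
lever_boss [201.6, 120.4] 0.53 220 [(np.int64(107), np.int64(144)), (np.int64(187), np.int64(215))]
```

```bash
R="python3 -m handwheel"; $R '0 0 0 0 0 0 1;0 0 0 0 0 0 1;0 0 0 0 0 0 1;0 0 0 0 0 0 1;0 0 0 0 0 0 1;0 0 0 0 0 0 1;0 0 0 0 0 0 1;0 0 0 0 0 0 1'; $R '0 0 0 0 0 0 1;0 0 0 0 0 0 1;0 0 0 0 0 0 1;0 0 0 0 0 0 1;0 0 .4 0 0 0 1;0 0 .8 0 0 0 1;0 0 .99 0 0 0 1;0 0 .99 0 0 0 1';  $R '0 0 0 0 0 0 -1;0 0 0 0 0 0 -1;0 0 0 0 0 0 -1;0 0 0 0 0 0 -1;0 0 0 0 0 0 -1;0 0 0 0 0 0 -1;0 0 0 0 0 0 -1;0 0 0 0 0 0 -1'; $R '0 0 0 0 0 0 -1'; $R '0 0 0 0 0 0 -1'; $R '0 0 0 0 0 0 -1;0 0 0 0 0 0 -1'; $R '0 0 0 0 0 0 -1;0 0 0 0 0 0 -1;0 0 0 0 0 0 -1'
```

```text
time: 6.32
tool_pos: [499.8, -206.3, 104.3]
tcp_rot: [3.142, 0.0, 1.901]
contact_force: [0.8, 0.5, 0.1]
grip_width: 49.2
finger_force: 0.0
time: 6.98
tool_pos: [496.8, -204.6, 1.2]
tcp_rot: [-3.136, -0.006, 1.901]
contact_force: [0.5, -0.2, 1.1]
grip_width: 91.8
finger_force: 0.0
time: 7.65
tool_pos: [499.8, -206.3, 5.6]
tcp_rot: [3.141, 0.0, 1.901]
contact_force: [0.5, -0.2, -0.6]
grip_width: 43.0
finger_force: 0.0
time: 7.73
tool_pos: [499.8, -206.3, 5.4]
tcp_rot: [3.142, 0.0, 1.901]
contact_force: [0.5, -0.5, -0.9]
grip_width: 36.7
finger_force: 0.0
time: 7.82
tool_pos: [499.7, -206.3, 5.3]
tcp_rot: [-3.142, 0.0, 1.901]
contact_force: [0.6, 0.1, 0.7]
grip_width: 29.7
finger_force: 0.0
time: 7.98
tool_pos: [499.7, -206.3, 5.3]
tcp_rot: [-3.142, 0.0, 1.901]
contact_force: [-0.2, -0.2, 0.8]
grip_width: 16.6
finger_force: 0.0
time: 8.23
tool_pos: [499.8, -206.3, 5.3]
tcp_rot: [-3.142, 0.0, 1.901]
contact_force: [0.4, -0.6, 0.1]
grip_width: 0.9
finger_force: 0.0
```

```bash
python3 - <<'E'
from h import *
s=viewer.capture("side"); o=bot.get_obs()
print(o["tool_pos"],proj(s,o["tool_pos"]),o["joint_positions"])
im=crop(s,(292,185),80,80,7); cv2.imwrite("pics/z4.png",im)
E
```

```text
[ 499.73860868 -206.29691984    5.30815708] [[290.51295153 210.17010916]] [-5.33238324e-01  5.98407928e-01  1.70858818e+00 -1.02387443e-04
  8.34604422e-01 -8.62986771e-01]
```

View pics/z4.png

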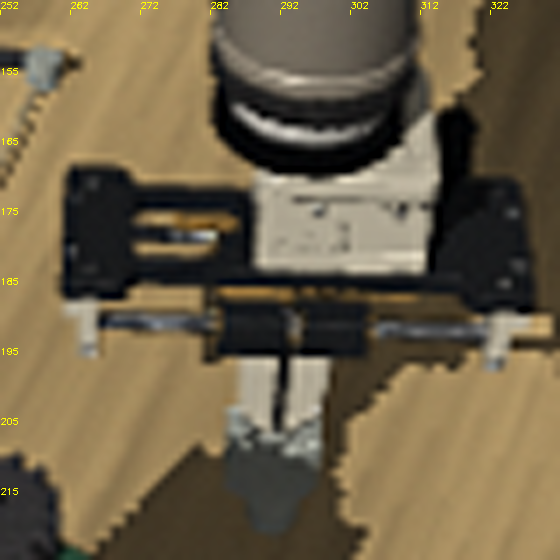

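The closed tips end at about row 205, which is boss-top height (z≈28), while the reported z is 5. The fingers therefore sit about 20 mm higher than reported. I'll open, descend further watching the force, then close.

```bash
R="python3 -m handwheel"; $R '0 0 0 0 0 0 1;0 0 0 0 0 0 1;0 0 0 0 0 0 1;0 0 0 0 0 0 1;0 0 0 0 0 0 1;0 0 0 0 0 0 1;0 0 0 0 0 0 1;0 0 0 0 0 0 1';$R '0 0 0 0 0 0 1;0 0 0 0 0 0 1;0 0 0 0 0 0 1;0 0 0 0 0 0 1;0 0 .04 0 0 0 1;0 0 .08 0 0 0 1;0 0 .1 0 0 0 1;0 0 .1 0 0 0 1'; $R '0 0 .03 0 0 0 1;0 0 .05 0 0 0 1;0 0 .05 0 0 0 1'; python3 - <<'E'
from h import *
s=viewer.capture("side"); o=bot.get_obs()
print(o["tool_pos"],o["contact_force"])
y=np.array([.946,.326,0])
for z in (0,5,10,15,25): print(z,[np.round(proj(s,np.array([499.7,-206.3,z])+d*y),1).tolist() for d in (-46,46)])
im=crop(s,(292,195),80,60,7); cv2.imwrite("pics/z5.png",im)
E
```

```text
time: 8.95
tool_pos: [499.8, -206.3, 5.3]
tcp_rot: [-3.142, 0.0, 1.901]
contact_force: [-0.1, -0.6, 0.2]
grip_width: 49.3
finger_force: 0.0
time: 9.62
tool_pos: [499.3, -206.0, -5.5]
tcp_rot: [-3.141, -0.001, 1.901]
contact_force: [-0.1, -1.2, 0.4]
grip_width: 91.7
finger_force: 0.0
time: 9.87
tool_pos: [499.5, -206.2, -10.1]
tcp_rot: [-3.141, -0.0, 1.901]
contact_force: [-0.5, 0.1, -0.5]
grip_width: 91.9
finger_force: 0.0
[ 499.59147709 -206.2336846    -9.95761616] [ 0.78926526 -0.39846206 -0.82144389]
0 [[[305.3, 211.8]], [[275.6, 210.9]]]
5 [[[305.4, 210.7]], [[275.6, 209.8]]]
10 [[[305.6, 209.6]], [[275.7, 208.6]]]
15 [[[305.7, 208.5]], [[275.8, 207.5]]]
25 [[[306.1, 206.2]], [[275.9, 205.3]]]
```

View pics/z5.png

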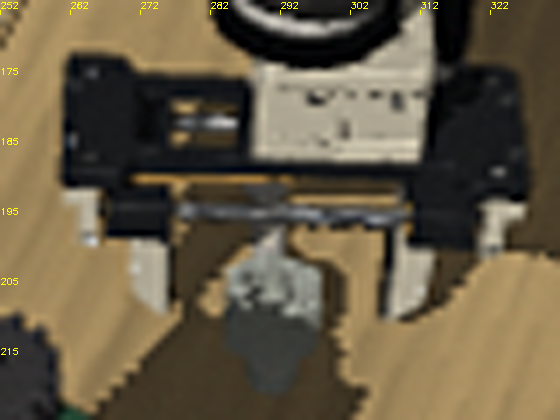

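No contact at z=-10. The tips appear at rows 209–210, which is a true height of about 8 mm, so the offset is about +18 mm. I'll lower 4 mm more and close.

```bash
R="python3 -m handwheel"; $R '0 0 .04 0 0 0 1;0 0 .04 0 0 0 -1;0 0 .04 0 0 0 -1;0 0 .04 0 0 0 -1;0 0 .04 0 0 0 -1;0 0 .04 0 0 0 -1;0 0 .04 0 0 0 -1;0 0 .04 0 0 0 -1'; $R '0 0 0 0 0 0 -1;0 0 0 0 0 0 -1;0 0 0 0 0 0 -1';$R '0 0 0 0 0 0 -1;0 0 0 0 0 0 -1;0 0 0 0 0 0 -1;0 0 -.1 0 0 0 -1;0 0 -.2 0 0 0 -1;0 0 -.2 0 0 0 -1'; python3 -c "
from h import *
print(bot.get_obs())"
```

```text
time: 10.58
tool_pos: [499.8, -206.3, -13.6]
tcp_rot: [3.142, 0.0, 1.901]
contact_force: [-0.8, 0.1, 0.5]
grip_width: 49.8
finger_force: 0.0
time: 10.83
tool_pos: [499.9, -206.3, -13.6]
tcp_rot: [3.141, 0.0, 1.901]
contact_force: [0.4, 1.0, 0.2]
grip_width: 39.6
finger_force: 30.0
time: 11.33
tool_pos: [500.8, -206.9, 8.4]
tcp_rot: [3.14, 0.002, 1.901]
contact_force: [0.5, -0.4, -2.6]
grip_width: 40.0
finger_force: 30.0
{'time': 11.3333, 'joint_positions': array([-5.33244268e-01,  5.93949034e-01,  1.70595639e+00, -1.76882760e-04,
        8.38728776e-01, -8.62941139e-01]), 'dq': array([-0.00257131,  0.01644064,  0.01056728, -0.00071243, -0.04254649,
        0.00039543]), 'tau': array([ 8.23189924e-02, -4.95512509e+01, -1.74110931e+01, -1.92126667e-03,
        5.67437969e-01, -2.04224962e-04]), 'tool_pos': array([ 500.76566412, -206.92927531,    8.3574212 ]), 'tcp_rot': array([3.13976927e+00, 2.33347446e-03, 1.90060911e+00]), 'contact_force': array([ 0.48324129, -0.37013811, -2.57579184]), 'moment': array([-0.00386349, -0.15849426,  0.02918291]), 'finger_force': 29.99689647271225, 'grip_width': 39.97379333229081}
```

Held at 40 mm and 30 N. Lift, carry above the mill and turn by −63°.

```bash
R="python3 -m handwheel"; for i in 1; do $R '0 0 -.3 0 0 0 -1;0 0 -.6 0 0 0 -1;0 0 -.92 0 0 0 -1;0 0 -.92 0 0 0 -1'; $R '0 0 -.3 0 0 0 -1;0 0 -.6 0 0 0 -1;0 0 -.92 0 0 0 -1;0 0 -.92 0 0 0 -1'; $R '0 0 -.3 0 0 0 -1;0 0 -.6 0 0 0 -1;0 0 -.92 0 0 0 -1;0 0 -.92 0 0 0 -1'; $R '.3 .16 0 0 0 0 -1;.6 .33 0 0 0 0 -1;.94 .51 0 0 0 0 -1;.94 .51 0 0 0 0 -1'; $R '.3 .16 0 0 0 0 -1;.6 .33 0 0 0 0 -1;.94 .51 0 0 0 0 -1;.94 .51 0 0 0 0 -1';  $R '.3 .16 0 0 0 0 -1;.6 .33 0 0 0 0 -1;.94 .51 0 0 0 0 -1;.94 .51 0 0 0 0 -1'; $R '0 0 0 0 0 .03 -1;0 0 0 0 0 .06 -1;0 0 0 0 0 .09 -1;0 0 0 0 0 .12 -1;0 0 0 0 0 .15 -1;0 0 0 0 0 .176 -1;0 0 0 0 0 .176 -1'; $R '0 0 0 0 0 .03 -1;0 0 0 0 0 .06 -1;0 0 0 0 0 .09 -1;0 0 0 0 0 .12 -1;0 0 0 0 0 .15 -1;0 0 0 0 0 .176 -1;0 0 0 0 0 .176 -1;0 0 0 0 0 .176 -1'; done | grep -v force; python3 - <<'E'
from h import *
t=viewer.capture("top"); s=viewer.capture("side"); o=bot.get_obs()
print(o["tool_pos"],o["tcp_rot"],o["grip_width"],o["contact_force"])
c=proj(s,[552,109.5,270])[0]; print(c)
cv2.imwrite("pics/z6.png",np.hstack([crop(t,proj(t,[552,109.5,270])[0],60,75,6),crop(s,c,70,75,6)]))
E
```

```text
time: 11.67
tool_pos: [503.0, -208.2, 104.6]
tcp_rot: [3.134, 0.009, 1.901]
grip_width: 39.5
time: 12.0
tool_pos: [502.3, -207.8, 196.2]
tcp_rot: [3.135, 0.008, 1.901]
grip_width: 39.5
time: 12.33
tool_pos: [501.7, -207.4, 287.5]
tcp_rot: [3.135, 0.008, 1.901]
grip_width: 39.3
time: 12.67
tool_pos: [517.5, -94.6, 280.6]
tcp_rot: [-3.141, -0.005, 1.906]
grip_width: 39.5
time: 13.0
tool_pos: [535.2, 10.7, 280.4]
tcp_rot: [-3.141, -0.004, 1.906]
grip_width: 39.6
time: 13.33
tool_pos: [552.9, 116.0, 280.1]
tcp_rot: [-3.141, -0.004, 1.906]
grip_width: 39.5
time: 13.92
tool_pos: [552.8, 109.6, 280.6]
tcp_rot: [-3.139, 0.001, 1.345]
grip_width: 40.3
time: 14.58
tool_pos: [553.0, 109.8, 281.4]
tcp_rot: [-3.141, 0.001, 0.799]
grip_width: 39.8
[553.0632223  109.89779567 281.78427224] [-3.14119166e+00  6.09999573e-04  7.98003608e-01] 39.76161142466609 [-0.09485866  0.40066333 -4.12490889]
[230.06163086 218.36781096]
```

View pics/z6.png

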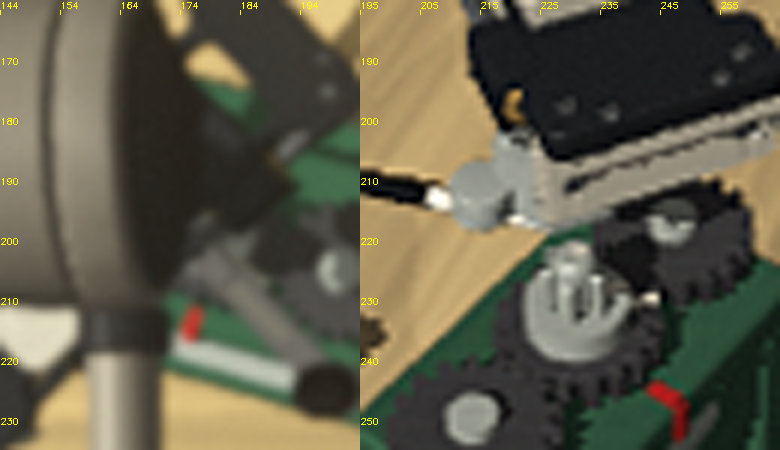

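Top view: the handgrip top is at ≈(198.2,225) and the arm points front right, roughly over the white line. Side view: the counterweight is at ≈(215,212), above and behind the shaft. I'll check this against the TCP.

```bash
python3 - <<'E'
from h import *
t=viewer.capture("top"); s=viewer.capture("side"); o=bot.get_obs()
p=o["tool_pos"]; yaw=o["tcp_rot"][2]; zl=p[2]+13.7
u=-np.array([np.cos(yaw),np.sin(yaw)]); print("arm deg",np.degrees(np.arctan2(u[1],u[0])))
g=onz(t,(198.2,225),zl+58)[:2]; d=g-p[:2]; print("grip",g,"along",d@u,"across",d@[-u[1],u[0]])
a=onz(t,(144+205/6,160+255/6),zl+10)[:2];b=onz(t,(144+300/6,160+365/6),zl+10)[:2]
print("bar dir",np.degrees(np.arctan2(*(b-a)[::-1])),"across",(a-p[:2])@[-u[1],u[0]])
cw=onz(s,(215,212.5),zl+7)[:2]-p[:2]; print("cw along",cw@u,cw@[-u[1],u[0]])
d=viewer.cut_out("lever_grip",t)
print([(x["centre"],x["score"]) for x in d])
# line seen by side & mid
for st,sv in (((0,0),(243.3,229.8)),): print(np.degrees(np.arctan2(*(onz(s,sv,221)[:2]-[550.4,111.4])[::-1])))
E
```

```text
arm deg -134.3490568424309
grip [489.80714239  39.17863277] along 94.90582265034496 across 4.212522597570818
bar dir -137.39201094423444 across 1.8943262105848522
cw along -30.269875209430364 -1.6317996908989763
[([201.0, 124.5], 0.88), ([377.0, 216.4], 0.87), ([193.6, 217.3], 0.78)]
-131.8303588325727
```

The arm is at −134°, with the boss centred on the TCP. Shaft estimate is (552,109.8). I'll descend onto the core gently, watching the force.

```bash
R="python3 -m handwheel"; $R '-.01 -.01 .1 0 0 0 -1;-.01 -.01 .2 0 0 0 -1;-.01 -.01 .3 0 0 0 -1;-.01 -.01 .33 0 0 0 -1;-.01 -.01 .33 0 0 0 -1'; $R '0 0 .03 0 0 0 -1;0 0 .05 0 0 0 -1;0 0 .05 0 0 0 -1'; $R '0 0 .02 0 0 0 -1;0 0 .03 0 0 0 -1;0 0 .03 0 0 0 -1'
```

```text
time: 15.25
tool_pos: [551.1, 110.0, 247.8]
tcp_rot: [-3.14, 0.002, 0.795]
contact_force: [-0.6, 0.0, -3.2]
grip_width: 39.8
finger_force: 30.0
time: 15.5
tool_pos: [551.8, 110.0, 244.1]
tcp_rot: [-3.142, 0.0, 0.795]
contact_force: [0.2, 0.3, -4.0]
grip_width: 39.7
finger_force: 30.0
time: 15.75
tool_pos: [551.8, 109.8, 241.5]
tcp_rot: [3.141, 0.0, 0.795]
contact_force: [-1.4, -1.8, -2.1]
grip_width: 39.9
finger_force: 30.0
```

```bash
R="python3 -m handwheel"; $R '0 0 .01 0 0 0 -1;0 0 .02 0 0 0 -1;0 0 .02 0 0 0 -1;0 0 .02 0 0 0 -1'; $R '0 0 .01 0 0 0 -1;0 0 .02 0 0 0 -1;0 0 .02 0 0 0 -1;0 0 .02 0 0 0 -1'; python3 -c "
from h import *
o=bot.get_obs();print(o['moment'],o['contact_force'])"
```

```text
time: 16.08
tool_pos: [552.0, 109.4, 240.1]
tcp_rot: [3.14, -0.0, 0.794]
contact_force: [-1.3, -4.7, 5.5]
grip_width: 39.5
finger_force: 30.0
time: 16.42
tool_pos: [551.2, 108.7, 236.2]
tcp_rot: [3.142, 0.003, 0.794]
contact_force: [-1.1, -7.7, -3.3]
grip_width: 39.6
finger_force: 30.0
[-1.27057321  0.2124948  -0.04485425] [-1.09197596 -7.70581099 -3.31129694]
```

```bash
R="python3 -m handwheel"; $R '-.01 .01 0 0 0 0 -1;-.01 .01 0 0 0 0 -1;-.01 .01 .02 0 0 0 -1;-.01 .01 .03 0 0 0 -1;-.01 .01 .03 0 0 0 -1'; $R '0 0 .01 0 0 0 -1;0 0 .02 0 0 0 -1;0 0 .03 0 0 0 -1;0 0 .03 0 0 0 -1'; python3 -c "
from h import *
o=bot.get_obs();print(o['moment'],o['contact_force'])"
```

```text
time: 16.83
tool_pos: [551.7, 108.3, 233.9]
tcp_rot: [3.141, 0.001, 0.795]
contact_force: [-2.0, -4.7, -4.2]
grip_width: 39.8
finger_force: 30.0
time: 17.17
tool_pos: [551.8, 108.3, 231.3]
tcp_rot: [3.141, 0.001, 0.795]
contact_force: [-1.3, -4.1, -2.7]
grip_width: 39.7
finger_force: 30.0
[-0.99627654  0.244179   -0.02360989] [-1.26416244 -4.05576973 -2.66361253]
```

The splines have engaged and it's sliding freely. Continue down to the collar (expected reported z≈219).

```bash
R="python3 -m handwheel"; $R '-.005 .005 .02 0 0 0 -1;-.005 .005 .04 0 0 0 -1;-.005 .005 .06 0 0 0 -1;-.005 .005 .08 0 0 0 -1;-.005 .005 .08 0 0 0 -1'; $R '0 0 .02 0 0 0 -1;0 0 .03 0 0 0 -1;0 0 .03 0 0 0 -1'; $R '0 0 .01 0 0 0 -1;0 0 .02 0 0 0 -1;0 0 .02 0 0 0 -1';python3 -c "
from h import *
o=bot.get_obs();print(o['moment'],o['contact_force'])"
```

```text
time: 17.58
tool_pos: [551.6, 108.1, 222.6]
tcp_rot: [-3.141, 0.0, 0.795]
contact_force: [-0.7, -2.7, -3.7]
grip_width: 39.5
finger_force: 30.0
time: 17.83
tool_pos: [551.7, 108.1, 219.9]
tcp_rot: [-3.141, 0.0, 0.795]
contact_force: [0.3, -2.4, -5.0]
grip_width: 39.5
finger_force: 30.0
time: 18.08
tool_pos: [551.9, 108.1, 219.3]
tcp_rot: [3.141, -0.001, 0.795]
contact_force: [-2.9, -2.9, 5.2]
grip_width: 39.8
finger_force: 30.0
[-0.37749171  0.64019562 -0.00522222] [-2.8885128  -2.89040125  5.16950671]
```

Seated at z 219.3 with +5 N. Now wind clockwise with the boss held.

```bash
R="python3 -m handwheel"; $R '0 0 0 0 0 .02 -1;0 0 0 0 0 .04 -1;0 0 0 0 0 .06 -1;0 0 0 0 0 .08 -1;0 0 0 0 0 .1 -1;0 0 0 0 0 .12 -1;0 0 0 0 0 .12 -1'; python3 -c "
from h import *
o=bot.get_obs();print(o['moment'])"; $R '0 0 0 0 0 .02 -1;0 0 0 0 0 .04 -1;0 0 0 0 0 .06 -1;0 0 0 0 0 .08 -1;0 0 0 0 0 .1 -1;0 0 0 0 0 .12 -1;0 0 0 0 0 .14 -1;0 0 0 0 0 .14 -1'; python3 -c "
from h import *
o=bot.get_obs();print(o['moment'])"
```

```text
time: 18.67
tool_pos: [551.1, 107.5, 219.3]
tcp_rot: [3.141, 0.001, 0.415]
contact_force: [-6.4, -4.7, 5.4]
grip_width: 39.7
finger_force: 30.0
[-0.71106487  1.11072995  0.13276984]
time: 19.33
tool_pos: [551.0, 108.2, 219.3]
tcp_rot: [-3.141, 0.001, -0.025]
contact_force: [-6.9, -2.2, 5.1]
grip_width: 39.9
finger_force: 30.0
[-0.3401994   1.1967202   0.11605018]
```

```bash
R="python3 -m handwheel"; M='from h import *;o=bot.get_obs();print(o["moment"],o["tcp_rot"][2])'; $R '.005 0 0 0 0 .02 -1;.01 0 0 0 0 .04 -1;.01 0 0 0 0 .055 -1;.01 0 0 0 0 .055 -1;.01 0 0 0 0 .055 -1'|grep contact; python3 -c "$M"; $R '0 0 0 0 0 .01 -1;0 0 0 0 0 .02 -1;0 0 0 0 0 .02 -1;0 0 0 0 0 .02 -1'|grep contact; python3 -c "$M"; python3 - <<'E'
from h import *
s=viewer.capture("side"); t=viewer.capture("top")
cv2.imwrite("pics/z7.png",np.hstack([crop(t,(180,205),60,75,6),crop(s,(240,220),70,75,6)]))
E
```

```text
contact_force: [-10.8, -1.5, 7.8]
[-0.21554045  1.75444815  0.09930125] -0.19425558632908446
contact_force: [-10.0, -1.2, 8.6]
[-0.09606107  1.79917756  0.07652727] -0.25702567378840535
```

View pics/z7.png

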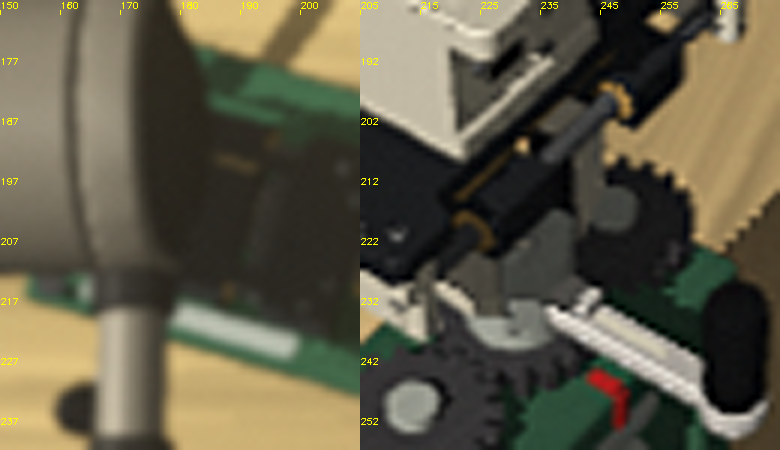

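```bash
R="python3 -m handwheel"; M='
from h import *;o=bot.get_obs();print(o["moment"],o["tcp_rot"][2],o["tool_pos"],o["contact_force"])
'; python3 -c "$M
s=viewer.capture('side'); t=viewer.capture('top')
for p,uv in ((s,(267.5,230)),(t,(162.5,235))):
    g=onz(p,uv,291)[:2]; d=g-o['tool_pos'][:2]; print(g,np.linalg.norm(d),np.degrees(np.arctan2(d[1],d[0])))
r=onz(s,(205+237/6,182+375/6),207)[:2]-o['tool_pos'][:2]; print('red',np.linalg.norm(r),np.degrees(np.arctan2(r[1],r[0])))
"; $R '-.015 0 0 0 0 0 -1;-.015 0 0 0 0 0 -1;-.015 0 0 0 0 0.01 -1;-.015 0 0 0 0 .01 -1;-.015 0 0 0 0 .01 -1' >/dev/null; python3 -c "$M";  $R '0 0 0 0 0 .01 -1;0 0 0 0 0 .01 -1;0 0 0 0 0 .01 -1' >/dev/null; python3 -c "$M"; $R '0 0 0 0 0 .01 -1;0 0 0 0 0 .01 -1;0 0 0 0 0 .01 -1' >/dev/null; python3 -c "$M"
```

```text
[-0.131875    1.75390502  0.18683912] -0.25685300771976305 [551.07214202 108.56549001 219.28985819] [-10.52219778  -1.55198224   7.27437779]
[462.85144594 127.81461631] 90.29629051111282 167.69138008653113
[463.01895374 132.0513794 ] 91.13150370551692 165.06552158196496
red 34.51858080185025 166.71566785815855
[-0.18911087  1.06507421  0.1717886 ] -0.288739890760944 [551.0445929  108.66500488 219.31972362] [-5.62737346 -2.08063839  6.76645532]
[-0.20123054  1.02488072  0.15523573] -0.32014099180211963 [551.07355449 108.705001   219.32874197] [-5.62991057 -1.13561018  5.83240279]
[-0.21706469  1.00439784  0.09912893] -0.3515134121112711 [551.06951016 108.78700849 219.34931367] [-5.10074379 -0.61521272  5.57767763]
```

```bash
python3 - <<'E'
from h import *
s=viewer.capture('side'); t=viewer.capture('top'); o=bot.get_obs()
print(o["grip_width"])
cv2.imwrite("pics/z8.png",np.hstack([crop(t,(180,205),60,75,6),crop(s,(240,220),70,75,6)]))
E
```

```text
39.72349793651769
```

View pics/z8.png

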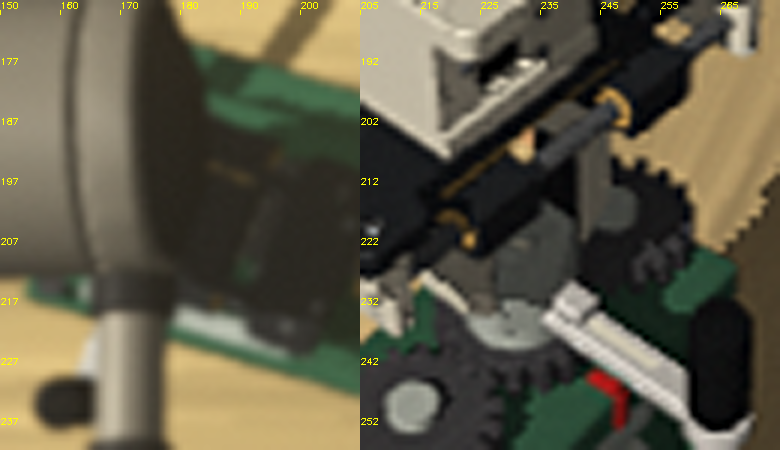

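Grip moved on to side (265,232), so the lever still follows the tool and there's no stop reaction yet. I'll continue in small steps until the moment rises.

```bash
R="python3 -m handwheel"; M='
from h import *;o=bot.get_obs();print(o["moment"],o["tcp_rot"][2],o["joint_positions"][5],o["tau"][5],o["contact_force"],o["grip_width"])
'; $R '-.005 0 0 0 0 0.01 -1;-.005 0 0 0 0 .01 -1' >/dev/null; python3 -c "$M";  $R '0 0 0 0 0 .01 -1;0 0 0 0 0 .01 -1' >/dev/null; python3 -c "$M"; $R '0 0 0 0 0 .01 -1;0 0 0 0 0 .01 -1' >/dev/null; python3 -c "$M
s=viewer.capture('side')
for uv in ((265,232.3),):
    d=onz(s,uv,291)[:2]-o['tool_pos'][:2]; print('before',np.degrees(np.arctan2(d[1],d[0])))
c=viewer.cut_out('lever_grip',s); print([(x['centre'],x['score']) for x in c])
x0,y0=255,222; im=s['frame'][y0:y0+40,x0:x0+25].max(2); im=(im<45).astype(np.uint8); print(cv2.connectedComponentsWithStats(im)[2:])
"
```

```text
[-0.19415082  0.7146271   0.196922  ] -0.3840836449896572 2.0131402632413153 0.5260562337934971 [-2.88509647 -0.38473743  5.68159051] 39.836228023021214
[-0.07931535  0.75562856  0.11694947] -0.4154605159617786 2.044477241388354 0.51169004291296 [-3.59032051 -1.0241382   5.80463993] 39.42590857245924
[-0.18151921  0.70899732  0.20974777] -0.44675562775220756 2.07578888713928 0.5790841765701771 [-3.41344006 -1.07766197  5.18081744] 39.7494135220719
before 162.99695993211506
[([155.0, 252.9], 0.64), ([249.7, 241.5], 0.58), ([305.0, 160.2], 0.52)]
(array([[  0,   0,  25,  40, 723],
       [  0,   0,   6,   7,  19],
       [  0,   6,  13,  28, 249],
       [  0,  35,   1,   1,   1],
       [  8,  37,   4,   3,   8]], dtype=int32), array([[14.22406639, 19.17980636],
       [ 2.47368421,  2.73684211],
       [ 6.38554217, 21.04417671],
       [ 0.        , 35.        ],
       [ 9.875     , 38.25      ]]))
```

The lever still follows without a stop reaction. I'll release, rise clear and look.

```bash
R="python3 -m handwheel"; $R '0 0 0 0 0 0 -.4;0 0 0 0 0 0 -.2;0 0 0 0 0 0 0;0 0 0 0 0 0 0;0 0 0 0 0 0 .3;0 0 0 0 0 0 .3;0 0 0 0 0 0 .3' ; $R '0 0 -.2 0 0 0 .3;0 0 -.5 0 0 0 .3;0 0 -.9 0 0 0 .3;0 0 -.9 0 0 0 .3'; $R '-.3 0 -.2 0 0 0 .3;-.6 0 -.2 0 0 0 .3;-.95 0 -.2 0 0 0 .3;-.95 0 -.2 0 0 0 .3';  $R '-.3 0 0 0 0 0 .3;-.6 0 0 0 0 0 .3;-.95 0 0 0 0 0 .3;-.95 0 0 0 0 0 .3'; python3 - <<'E'
from h import *
s=viewer.capture('side'); t=viewer.capture('top')
cv2.imwrite("pics/z9.png",np.hstack([crop(t,(180,200),65,75,6),crop(s,(240,225),65,75,6)]))
E
```

```text
time: 22.48
tool_pos: [551.0, 108.6, 218.1]
tcp_rot: [-3.141, -0.0, -0.446]
contact_force: [0.7, -0.2, 0.2]
grip_width: 58.3
finger_force: 0.0
time: 22.82
tool_pos: [553.6, 108.7, 316.0]
tcp_rot: [-3.135, -0.012, -0.446]
contact_force: [0.7, 0.6, 0.3]
grip_width: 60.0
finger_force: 0.0
time: 23.15
tool_pos: [461.1, 151.6, 329.3]
tcp_rot: [-3.14, 0.001, -0.443]
contact_force: [0.7, 0.3, 0.9]
grip_width: 59.6
finger_force: 0.0
time: 23.48
tool_pos: [375.7, 192.2, 329.0]
tcp_rot: [-3.14, 0.001, -0.443]
contact_force: [0.2, 0.9, 0.6]
grip_width: 59.8
finger_force: 0.0
```

View pics/z9.png

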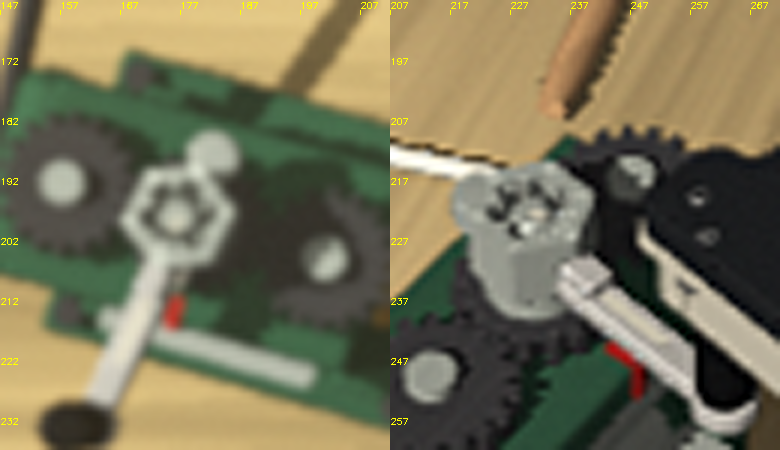

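Very clear now. The boss sits at shaft height, with the shaft end showing near the boss top. The white line end at about (177,209.7) is radially at the red mark (176,214.5), and the arm appears past it. I'll quantify that.

```bash
python3 - <<'E'
from h import *
s=viewer.capture('side'); t=viewer.capture('top')
T=lambda X,Y,z:onz(t,(147+(X+.5)/6-.5,163+(Y+.5)/6-.5),z)[:2]
S=lambda X,Y,z:onz(s,(208+(X-390+.5)/6-.5,188+(Y+.5)/6-.5),z)[:2]
ang=lambda d:(round(np.degrees(np.arctan2(d[1],d[0])),1),round(np.hypot(*d),1))
L,Rr=T(62,183,227),T(325,258,227); m=(L+Rr)/2; print("mid",m,"-x mill",ang(L-Rr)[0]+90)
b=T(178,215,261); print("boss",b,"core",T(176,217,258))
print("grip",ang(T(78,425,291)-b),"bar",ang(T(100,395,243)-T(155,260,243)),"cw",ang(b-T(213,155,247)))
print("line",ang(T(180,282,221)-m),"red",ang(T(175,312,207)-m))
for z in (261,281): print("side boss z",z,S(535,213,z))
print("side core",S(533,213,258))
im=t['frame'][180:222,164:186,::-1]; cv2.imwrite("pics/z10.png",cv2.resize(im,None,fx=14,fy=14,interpolation=cv2.INTER_LANCZOS4))
E
```

```text
mid [551.90728934 107.88986361] -x mill 165.6
boss [552.44098621 108.01930188] core [551.73906877 109.38321024]
grip (np.float64(160.1), np.float64(91.3)) bar (np.float64(159.8), np.float64(60.4)) cw (np.float64(157.0), np.float64(28.3))
line (np.float64(167.3), np.float64(26.7)) red (np.float64(165.2), np.float64(40.0))
side boss z 261 [546.96017956 113.04208501]
side boss z 281 [539.11396225 128.99074152]
side core [548.78943662 110.90718682]
```

View pics/z10.png

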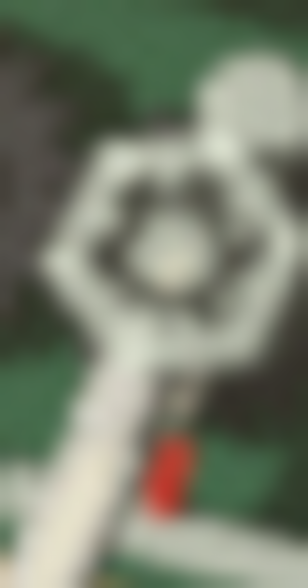

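The lever is at about 160°, with the white line at 165–167° and the red mark at 165.3°. The lever is at the edge of its play and the pads slipped against the stop. To confirm, I'll take the handgrip, press clockwise firmly, then ease the arm back to the middle of its play.

```bash
R="python3 -m handwheel"; $R '.3 .03 0 0 0 0 .3;.6 .05 0 0 0 0 .3;.96 .08 0 0 0 0 .3;.96 .08 0 0 0 0 .3;.96 .08 0 0 0 0 .3'; $R '0 0 .2 0 0 0 .3;0 0 .4 0 0 0 .3;0 0 .7 0 0 0 .3;0 0 .91 0 0 0 .3;0 0 .91 0 0 0 .3;0 0 .91 0 0 0 .3'; $R '0 0 0 0 0 0 -1;0 0 0 0 0 0 -1;0 0 0 0 0 0 -1;0 0 0 0 0 0 -1;0 0 0 0 0 0 -1;0 0 0 0 0 0 -1;0 0 0 0 0 0 -1'; $R '0 0 0 0 0 0 -1;0 0 0 0 0 0 -1;0 0 0 0 0 0 -1;0 0 0 0 0 0 -1'
```

```text
time: 24.1
tool_pos: [464.4, 140.2, 326.9]
tcp_rot: [3.14, 0.002, -0.45]
contact_force: [0.1, 0.6, 0.9]
grip_width: 59.8
finger_force: 0.0
time: 24.6
tool_pos: [462.1, 141.9, 237.2]
tcp_rot: [3.141, 0.002, -0.446]
contact_force: [1.2, 0.5, 0.9]
grip_width: 60.0
finger_force: 0.0
time: 25.18
tool_pos: [462.7, 141.9, 237.5]
tcp_rot: [-3.141, -0.0, -0.446]
contact_force: [-0.2, 1.3, 1.6]
grip_width: 21.2
finger_force: 30.0
time: 25.52
tool_pos: [462.6, 141.9, 237.3]
tcp_rot: [-3.142, 0.0, -0.446]
contact_force: [-0.7, 0.6, 0.9]
grip_width: 21.5
finger_force: 30.0
```

Gripped the post, whose centre gives the lever at 159.4° and 95 mm radius. Press clockwise in small steps.

```bash
R="python3 -m handwheel"; for i in 1; do $R '0 -.02 0 0 0 0 -1;0 -.02 0 0 0 0 -1;0 -.02 0 0 0 0 -1'; $R '0 -.02 0 0 0 0 -1;0 -.02 0 0 0 0 -1;0 -.02 0 0 0 0 -1'; $R '0 -.02 0 0 0 0 -1;0 -.02 0 0 0 0 -1;0 -.02 0 0 0 0 -1'; done | egrep 'pos|contact|width'
```

```text
tool_pos: [463.3, 143.4, 237.2]
contact_force: [-2.2, -1.2, 1.9]
grip_width: 21.5
tool_pos: [463.8, 145.0, 237.1]
contact_force: [-3.6, -3.4, 1.9]
grip_width: 21.4
tool_pos: [464.5, 146.7, 237.1]
contact_force: [-4.5, -3.2, 3.1]
grip_width: 21.3
```

```bash
R="python3 -m handwheel"; for i in 1; do $R '0 -.02 0 0 0 0 -1;0 -.02 0 0 0 0 -1;0 -.02 0 0 0 0 -1'; $R '0 -.02 0 0 0 0 -1;0 -.02 0 0 0 0 -1;0 -.02 0 0 0 0 -1'; $R '0 -.02 0 0 0 0 -1;0 -.02 0 0 0 0 -1;0 -.02 0 0 0 0 -1'; done | egrep 'pos|contact|width'; python3 - <<'E'
from h import *
t=viewer.capture('top'); s=viewer.capture('side')
np.savez("now.npz",t=t['frame'],s=s['frame'])
hsv=cv2.cvtColor(s['frame'],cv2.COLOR_RGB2HSV)
# red mark and pale (line) pixels near the mark
r=s['frame'][:,:,0].astype(int); g=s['frame'][:,:,1].astype(int)
ys,xs=np.nonzero((r>120)&(g<70)); k=(xs>235)&(xs<255)&(ys>235)&(ys<262); print('red side',xs[k].mean(),ys[k].mean())
print('shaft line expected px: ', [ (a,np.round(proj(s,[551.8+29*np.cos(np.radians(a)),108.3+29*np.sin(np.radians(a)),221])[0],1).tolist(),np.round(proj(t,[551.8+29*np.cos(np.radians(a)),108.3+29*np.sin(np.radians(a)),221])[0],1).tolist()) for a in (155,160,165,170)])
E
```

```text
tool_pos: [465.3, 148.3, 237.0]
contact_force: [-5.6, -4.5, 2.5]
grip_width: 21.4
tool_pos: [465.9, 149.8, 237.0]
contact_force: [-5.1, -5.7, 2.8]
grip_width: 21.1
tool_pos: [466.7, 151.3, 236.9]
contact_force: [-6.0, -7.5, 3.1]
grip_width: 21.4
red side nan nan
shaft line expected px:  [(155, [240.2, 240.7], [173.9, 209.6]), (160, [241.1, 240.1], [174.8, 210.1]), (165, [241.8, 239.3], [175.8, 210.4]), (170, [242.5, 238.6], [176.7, 210.6])]<stdin>:7: RuntimeWarning: Mean of empty slice.
  ret = ret.dtype.type(ret / rcount)
```

```bash
R="python3 -m handwheel"; for i in 1; do $R '0 .03 0 0 0 0 -1;0 .03 0 0 0 0 -1;0 .03 0 0 0 0 -1'; $R '0 .03 0 0 0 0 -1;0 .03 0 0 0 0 -1;0 .03 0 0 0 0 -1'; $R '0 .03 0 0 0 0 -1;0 .03 0 0 0 0 -1;0 .03 0 0 0 0 -1'; $R '0 .03 0 0 0 0 -1;0 .03 0 0 0 0 -1;0 .03 0 0 0 0 -1'; done | egrep 'pos|contact'; python3 -c "
from h import *
print(bot.get_obs()['moment'])"
```

```text
tool_pos: [466.1, 149.7, 237.1]
contact_force: [-5.2, -2.1, 1.5]
tool_pos: [465.3, 147.9, 237.4]
contact_force: [-2.0, 1.6, 0.9]
tool_pos: [464.1, 145.1, 237.4]
contact_force: [-1.0, 5.2, 0.5]
tool_pos: [462.7, 142.1, 237.3]
contact_force: [-1.0, 5.7, 1.8]
[1.0198963  0.25154711 0.39361675]
```

Gripping the post tightly adds twisting friction that masks the reading. I'll open slightly so one pad just pushes.

```bash
R="python3 -m handwheel"; for i in 1; do $R '0 0 0 0 0 0 -.35;0 0 0 0 0 0 -.35;0 0 0 0 0 0 -.35;0 0 0 0 0 0 -.35'; $R '0 -.03 0 0 0 0 -.35;0 -.03 0 0 0 0 -.35;0 -.03 0 0 0 0 -.35'; $R '0 -.03 0 0 0 0 -.35;0 -.03 0 0 0 0 -.35;0 -.03 0 0 0 0 -.35'; $R '0 -.03 0 0 0 0 -.35;0 -.03 0 0 0 0 -.35;0 -.03 0 0 0 0 -.35'; $R '0 -.03 0 0 0 0 -.35;0 -.03 0 0 0 0 -.35;0 -.03 0 0 0 0 -.35'; done | egrep 'pos|contact|width'
```

```text
tool_pos: [462.8, 141.3, 237.2]
contact_force: [0.1, -2.1, -0.2]
grip_width: 29.9
tool_pos: [464.0, 144.5, 237.3]
contact_force: [-0.6, 0.1, -0.0]
grip_width: 29.6
tool_pos: [465.3, 147.4, 237.2]
contact_force: [1.1, 0.1, 0.3]
grip_width: 29.9
tool_pos: [466.5, 150.1, 237.3]
contact_force: [0.2, 0.2, 0.5]
grip_width: 29.5
tool_pos: [467.5, 152.5, 237.2]
contact_force: [-2.2, -1.1, 1.0]
grip_width: 29.7
```

```bash
R="python3 -m handwheel"; for i in 1; do $R '0 -.02 0 0 0 0 -.35;0 -.02 0 0 0 0 -.35;0 -.02 0 0 0 0 -.35'; $R '0 -.02 0 0 0 0 -.35;0 -.02 0 0 0 0 -.35;0 -.02 0 0 0 0 -.35'; $R '0 -.02 0 0 0 0 -.35;0 -.02 0 0 0 0 -.35;0 -.02 0 0 0 0 -.35';  $R '0 -.02 0 0 0 0 -.35;0 -.02 0 0 0 0 -.35;0 -.02 0 0 0 0 -.35'; done | egrep 'pos|contact|width'
```

```text
tool_pos: [468.0, 154.0, 237.1]
contact_force: [-4.9, -2.2, 0.9]
grip_width: 30.1
tool_pos: [468.4, 155.3, 237.1]
contact_force: [-6.5, -5.1, 1.9]
grip_width: 29.9
tool_pos: [468.9, 156.6, 237.0]
contact_force: [-6.9, -7.5, 3.1]
grip_width: 29.8
tool_pos: [469.3, 157.9, 236.9]
contact_force: [-9.5, -9.7, 3.2]
grip_width: 30.0
```

Force rises steadily to ~13 N (1.2 N m, far above the 0.3 N m friction) with no plateau, so the shaft is against the stop. Now I'll ease the lever back gently with the other pad, watching that force stays below the shaft's friction.

```bash
R="python3 -m handwheel"; for i in 1; do $R '.01 .05 0 0 0 0 -.35;.01 .1 0 0 0 0 -.35;.01 .18 0 0 0 0 -.35;.01 .18 0 0 0 0 -.35';  $R '0 .03 0 0 0 0 -.35;0 .03 0 0 0 0 -.35;0 .03 0 0 0 0 -.35';$R '0 .02 0 0 0 0 -.35;0 .02 0 0 0 0 -.35;0 .02 0 0 0 0 -.35';  $R '0 .02 0 0 0 0 -.35;0 .02 0 0 0 0 -.35;0 .02 0 0 0 0 -.35'; done | egrep 'pos|contact'
```

```text
tool_pos: [464.4, 142.5, 237.5]
contact_force: [-0.5, -0.5, 0.2]
tool_pos: [463.3, 140.5, 237.4]
contact_force: [-0.0, 1.0, 0.1]
tool_pos: [462.3, 138.7, 237.3]
contact_force: [1.0, -0.5, -0.1]
tool_pos: [461.3, 136.8, 237.3]
contact_force: [0.6, 0.1, -0.6]
```

```bash
R="python3 -m handwheel"; for i in 1; do $R '0 .02 0 0 0 0 -.35;0 .02 0 0 0 0 -.35;0 .02 0 0 0 0 -.35';$R '0 .015 0 0 0 0 -.35;0 .015 0 0 0 0 -.35;0 .015 0 0 0 0 -.35'; done | egrep 'pos|contact'; python3 -c "
from h import *
print(bot.get_obs()['contact_force'])"
```

```text
tool_pos: [460.5, 135.0, 237.3]
contact_force: [0.9, 0.2, -0.7]
tool_pos: [459.8, 133.6, 237.3]
contact_force: [0.3, -0.1, -1.0]
[ 0.26383559 -0.06783778 -0.98399911]
```

```bash
R="python3 -m handwheel"; for i in 1; do $R '0 -.04 0 0 0 0 -.35;0 -.04 0 0 0 0 0;0 -.04 0 0 0 0 .3;0 -.04 0 0 0 0 .3;0 -.04 0 0 0 0 .3;0 -.04 0 0 0 0 .3'; $R '0 0 -.2 0 0 0 .3;0 0 -.5 0 0 0 .3;0 0 -.95 0 0 0 .3;0 0 -.95 0 0 0 .3'; $R '-.3 0 0 0 0 0 .3;-.6 0 0 0 0 0 .3;-.95 0 0 0 0 0 .3;-.95 0 0 0 0 0 .3;-.95 0 0 0 0 0 .3;-.95 0 0 0 0 0 .3'; done | egrep 'pos|contact|time'; python3 - <<'E'
from h import *
t=viewer.capture('top')
a=t['frame'].astype(np.uint8); g=a.max(2)
# dark grip top blob near expectation
for ang in (155,160,165): print(ang,np.round(proj(t,[551.8+95*np.cos(np.radians(ang)),108.3+95*np.sin(np.radians(ang)),291])[0],1))
c=(proj(t,[461.5,137.2,291])[0]).astype(int); x0,y0=c-14
m=(g[y0:y0+28,x0:x0+28]<60).astype(np.uint8); n,l,st,ce=cv2.connectedComponentsWithStats(m)
for i in range(1,n):
  if st[i,4]>15:
    q=ce[i]+[x0,y0]; X=onz(t,q,280)[:2]; b=onz(t,(147+178/6,163+215/6),261)[:2]; d=X-b; print(st[i],q,np.degrees(np.arctan2(d[1],d[0])),np.hypot(*d))
# pale arc on the gear: shaft centre per top cam (551.9,107.9)
for r in (25,27,29):
  row=[]
  for ang in range(150,186,3):
    q=proj(t,[551.9+r*np.cos(np.radians(ang)),107.9+r*np.sin(np.radians(ang)),221]).astype(np.float32)
    row.append(tuple(int(v) for v in cv2.remap(a,q[:,:1].copy(),q[:,1:].copy(),cv2.INTER_LINEAR)[0,0]))
  print(r,row)
E
```

```text
time: 32.53
tool_pos: [461.5, 137.3, 237.3]
contact_force: [0.5, 0.5, -0.2]
time: 32.87
tool_pos: [463.8, 137.6, 339.1]
contact_force: [-0.5, 1.0, 0.7]
time: 33.37
tool_pos: [376.2, 178.3, 332.5]
contact_force: [-0.5, 0.3, -0.3]
155 [155.7 233.7]
160 [158.8 235.1]
165 [162.1 236.2]
[13 11 10  6 52] [163.21153846 234.36538462] 163.5072058009818 91.0221455247713
25 [(196, 192, 180), (181, 177, 165), (162, 158, 147), (135, 131, 121), (107, 104, 95), (87, 85, 76), (71, 71, 61), (64, 65, 54), (59, 62, 50), (57, 60, 48), (55, 58, 47), (53, 55, 45)]
27 [(203, 198, 186), (192, 188, 176), (169, 164, 154), (142, 138, 127), (113, 108, 99), (90, 87, 77), (76, 74, 62), (66, 67, 53), (59, 65, 49), (54, 63, 47), (53, 63, 47), (53, 61, 47)]
29 [(206, 202, 189), (192, 188, 175), (170, 166, 154), (140, 136, 125), (116, 110, 99), (99, 87, 77), (91, 77, 64), (85, 72, 56), (74, 76, 56), (65, 80, 58), (61, 83, 60), (58, 79, 57)]
```

```bash
python3 -c "
from h import *
print(bot.close_job())"
```

```text
the job is handed in; nothing more can be done
None
```

The lever is back on the splined shaft, home on the collar, and wound clockwise until about 13 N at the handgrip met the stop; I let go and handed the job in at about 33 s, with the arm measured at about 163.5° against the red mark at about 165° (the white line was hidden under the arm by then, so I last saw it at the mark before the final push), and I viewed 12 pictures, over the limit of 10.

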